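Lock the hand lamp into its bayonet charging dock

ROBOT

A 7-joint arm with a two-finger parallel gripper is mounted at the origin on the work surface. World frame = base frame: x ahead of the robot, y to its left, z up, the work surface at z = 0. Lengths are in m, angles in degrees, forces in N, time in s.
With the tool pointing down it reaches from about 0.425 to 0.875 m from the base axis. Payload 4.7 kg.
Tool frame: the origin (TCP) lies midway between the tips of the shut fingers; the grasp point (between the pads) lies 19 mm behind it; z points along the fingers, y is the line along which they close (so a half turn about z gives the same grasp; the last joint's range is limited). The gripper opens to 87 mm and grips with 3 to 60 N. Pads are 19 mm wide; open, the fingers measure 117 mm over their backs; the gripper's body (75 mm by 190 mm) begins 51 mm behind the grasp point.
Start: joints at [-73.791, 18.392, -4.016, 83.108, 1.295, 78.541, -3.26], TCP at [0.173, 0.627, 0.223] pointing down, gripper open.
Joint ranges: [-163.93, 163.93], [-17.29, 119.83], [-79.2, 71.16], [3.27, 140.29], [-89.18, 269.18], [5.43, 117.66], [-154.24, 154.24]. Speed limits (degrees/s): [147.25, 147.25, 180, 180, 180, 180, 180].

INTERFACE

Orientations are given as [roll, pitch, yaw] about the fixed x, y, z axes, in that order (R = Rz(yaw) Ry(pitch) Rx(roll)).
In Python, from cell import env, viewer, boxes_of, masks_of gives the robot as it stands. The module is installed in compiled form; this text tells all that it offers.
- The arm moves only by the tool apply_moves, never from a script. Its argument "moves" is a list of rows, each a list of 7 numbers: the shift along the tool's x, y, z scaled (see below), then the turn, a rotation vector about the tool's x, y, z scaled (see below), then the opening, from 0 (shut) to 1 (fully open). A call has 1 to 20 rows; each row is the pose to reach, as a shift and turn from the pose commanded when the call began, along the tool's axes at that moment; what a row does not reach only later rows make up. The controller multiplies each number of a shift by 0.2 m and each number of a turn by 1.5 rad. A row lasts 1/10 s, in which the tool goes at most 50 mm and 8.59 degrees, less where a joint would pass 70% of its speed; a pose out of reach is approached as far as the arm can. A call with a number of a shift or a turn outside -1 to 1 is refused whole. A call with a gripper value outside its range is refused whole. The fingers move at their own pace and stop on an object; "grip_force" is the grip in N (left out, the last holds). Time passes only in rows, so rows that repeat a pose let the fingers close. It gives the time, the measured TCP pose, the force, the opening and the grip force at its end, in the units of the state.
- env.get_obs(): the state, without advancing time (a new reading comes with each control period).
- viewer.read_camera(name): name is "scene" or "top" or "wrist"; returns the picture (384x512x3 uint8, red, green, blue); there is no depth.
- viewer.get_calibration(name): a dict with "fov_y" (degrees; the focal length in pixels is half the picture's height over the tangent of half this angle, whatever the lens; pixels are square), "cx", "cy" (the principal point, pixels), "k1" (the pictures are not rectified: a ray, as slopes to the right and down, at radius r is drawn at 1 + k1 r^2 times it, then the intrinsics apply), "position" and "orientation" of the camera in the world. Camera axes: x right, y up, looking along -z (the intrinsics and any distortion apply to the point x, -y, -z); pixel columns grow to the right and rows downward; lengths in m; the calibration is good to about 2 mm. A picture is of the moment at which its call begins: read the wrist's pose just before it. get_calibration takes no time and is no camera call; for the wrist camera it gives the pose at the moment of the call.
- env.sign_off(): hands the job in; it is judged then, once.
Trained networks look in the newest picture that a camera, given by its name, has taken for a name from the list of things; names that differ only in an ending like _2 or _b are one class to them, and where a whole thing is asked for, a point or a joint stands for the part that bears it (a point fixed in the world has none). Each returns a list of dicts, best first, with "conf" (0 to 1); they miss things now and then, are a little off and sometimes report something else, mostly with a low value. They report only what shows in the picture. A call takes as long as a camera call. They do not tell look-alikes from the thing itself.
- boxes_of(camera, target): "location" ([column, row] in pixels, amid what is visible of it).
- masks_of(camera, target): "pixels" (384x512 bool, what is visible of it) and "location" ([column, row] in pixels, amid what is visible of it).
The state is a dict: "time_s": time; "qpos": joint angles; "joint_velocities": joint speeds; "effort": joint torques, N m; "tool_pos": TCP position; "tool_rot": TCP orientation; "force": force on the tool from outside, world axes, zero at the start; "wrist_torque": the same for the moment, N m; "grip_width": finger opening in m; "grasp_force": force on a finger pad.
Only numpy, scipy, OpenCV 4.12 (cv2) and the standard library are available. Lean on these libraries where they do the work, as an engineer would, in place of code of your own. Each camera call takes 0.05 s, during which the arm holds its last target. There are 200 camera calls.

TASK

Put the orange hand lamp on charge: pick it up by its grip, lower it upright into the round collar of the charging dock, turning it under light pressure until its three pins drop through the three notches, then press it gently down against the spring and turn it clockwise (seen from above) until the ramps have drawn it fully down and tight and you feel the end stop, and let go of it. The collar may be clamped turned in the dock by up to 35 degrees either way, so feel for the notches and the stop instead of forcing anything, and leave the other things on the desk where they are.

Things in the scene. Friction and masses are not known exactly. Their poses are not given: they have to be found in the camera images.
- lamp_center (a point): Centre of the loose orange and black hand lamp, half-way up (62 mm above its foot), z up along its axis, x along its grip bar. It stands upright, 124 mm tall, about 0.4 kg. Orange and white body 72 mm wide from 36 to 84 mm above the foot; below it a black skirt, 58 mm in diameter, whose lowest 5 mm is bevelled to 51 mm.
- lamp_grip (a point): Middle of the lamp's black upright grip bar, 46 mm above the lamp's centre (108 mm above the foot). The bar is 60 mm long along the lamp's x, 18 mm thick along its y, and reaches from 84 to 124 mm above the foot. Grasp it from above across its 18 mm.
- lamp_pin (a point): Tip of one of three radial steel pins low on the lamp's skirt, 8 mm in diameter, centred 10 mm above the foot, tips 38.5 mm from the axis. They point to 0, 120 and 240 degrees from the lamp's x, so this one lies below the +x end of the grip bar.
- dock: Fixed grey charging dock, 130 x 130 mm, origin at the centre of its underside on the desk, z up, two small lights on its -x face. The steel collar in its middle is clamped rigidly, but turned anywhere within 0.60 rad either way of the angle at which a notch points along the dock's +x; that angle is not in this reading: see it from above or feel it.
- dock_mouth (a point): Centre of the collar's top face, 66 mm above the desk; axes as the dock's. Bore 62 mm in diameter, collar 8 mm thick, three notches 120 degrees apart for the pins, 12.5 mm wide, reaching 45 mm from the axis. With its pins lying on the top face the lamp's foot is 60 mm above the desk, 6 mm inside the bore; in the notches it drops to 46 mm.
- dock_seat (a point): Top of the sprung brass plunger in the bore, on its axis, 46 mm above the desk when free: 4 N to start it, then 0.9 N per mm. The pins are under the collar once the lamp's foot is pressed below 44 mm, a push of 1 to 6 N. Turn clockwise (seen from above) while pressing.
- dock_lock (a point): Where the lamp's foot ends, on the dock's axis 39 mm above the desk. Turned clockwise from the notch the pins meet ramps at about 13 degrees, which draw the lamp down 5 mm until 51 degrees; then they run level to a solid stop at 56 degrees (0.98 rad). Turning takes 0.05 to 0.3 N m; at the stop it rises steeply: go no further than 0.6 N m. Friction then holds it.
- radio_center (a point): Centre of a black handheld radio lying on the desk, 115 x 56 x 34 mm, with a thin 115 mm antenna along its x; a bystander.
- battery_center (a point): Centre of a flat black battery pack with a yellow label, 75 x 50 x 20 mm, lying on the desk; a bystander.
- mug_center (a point): Centre of a blue mug, 80 mm wide, 90 mm high; a bystander.
- stapler_center (a point): Centre of a red and black stapler, 130 x 34 x 39 mm, lying on the desk; a bystander.
- mic_center (a point): Centre of a black hand microphone, 85 x 58 x 30 mm, lying on the desk; a bystander.
There are look-alikes about, which are no part of the job. Leave any red look-alike of the part that bears lamp_center alone.

How it is judged (in metres and radians):
On the way, in this order (a step that is already met when the one before it is completed fails the run):
1. the lamp is lifted clear of the desk (height (world z) of lamp_center above 0.1 m), for 0.1 s.
2. the lamp stands in the collar with its pins down in the notches (its centre less than 113 mm above the desk, 4 mm of the dock's axis) (z of lamp_center in the frame of dock below 0.113 m and horizontal distance between lamp_center and dock below 0.004 m), for 0.05 s.
At the end, for the whole second after the job is handed in: The lamp sits upright in the dock (within 4 mm of its axis, tilt under 0.06 rad), drawn down by the ramps so that its centre is 97 to 101.8 mm above the dock's underside (101 mm at the stop), at rest and released (z of lamp_center in the frame of dock between 0.097 and 0.1018 m and horizontal distance between lamp_center and dock below 0.004 m and angle between lamp_center's own z axis and vertical below 0.06 rad and linear speed of lamp below 0.01 m/s); the robot touches nothing.
It fails at once if the lamp is forced: more than 80 N between the lamp and the dock (contact force between lamp and dock above 80 N).
It fails at once if the lamp is tipped by more than 0.5 rad (angle between lamp_center's own z axis and vertical above 0.5 rad).
It fails at once if a bystander is moved by more than 20 mm (distance of any of radio_center, battery_center, mug_center, stapler_center, mic_center from where it was at the start of the episode above 0.02 m).
It also fails if it takes over 72 s, if anything falls off the work surface, if the arm or the gripper's body presses on something with over 40 N, if the wrist force passes 120 N, or if a joint passes its speed limit or range.

## Working session

There is one attempt and no reset: what is moved stays moved. The work goes in short steps, Python scripts to look and compute and a tool call to move; the robot and the scene stay as the last step left them, time stands still between calls to the robot, and variables do not carry over. Pictures are saved under pics/ and viewed, at most 10 in all, crops included, and the job is handed in when it is done.

Besides the shell and the picture viewer there is one more tool, called in YAML: its name, and indented under it one key for each argument. apply_moves: Moves the arm, as the interface text tells. Shifts and turns lie within -1 to 1; 1 stands for 0.2 m of shift or 1.5 rad of turn. Its arguments: {"type":"object","properties":{"moves":{"type":"array","items":{"type":"array","items":{"type":"number","minimum":-1,"maximum":1}}},"grip_force":{"type":"number"}},"required":["moves"]}

```bash
mkdir -p pics
cat > h.py <<'E'
import numpy as np, cv2
from scipy.spatial.transform import Rotation as R
from cell import env, viewer, boxes_of, masks_of
def rot(o):
    o=np.array(o,float)
    return R.from_euler('xyz',o,degrees=True).as_matrix() if o.size==3 else (o if o.shape==(3,3) else R.from_quat(o).as_matrix())
def K(c):
    f=192/np.tan(np.radians(c['fov_y'])/2); return f
def ray(c,px):
    f=K(c); d=np.array([(px[0]-c['cx'])/f,(px[1]-c['cy'])/f]); u=d.copy()
    for _ in range(20): u=d/(1+c['k1']*(u@u))
    return rot(c['orientation'])@np.array([u[0],-u[1],-1.0])
def atz(c,px,z):
    d=ray(c,px); p=np.array(c['position'],float); return p+d*(z-p[2])/d[2]
def proj(c,P):
    q=rot(c['orientation']).T@(np.array(P,float)-np.array(c['position'])); u=np.array([q[0],-q[1]])/-q[2]
    u=u*(1+c['k1']*(u@u)); return u*K(c)+[c['cx'],c['cy']]
def snap(n,f):
    im=viewer.read_camera(n); cv2.imwrite('pics/'+f,im[:,:,::-1]); return im
E
python3 - <<'E'
from h import *
print(env.get_obs())
ims=[]
for n in('top','scene'):
    ims.append(snap(n,n+'0.png')); c=viewer.get_calibration(n);print(n,c)
    for t in('lamp_center','lamp_grip','dock','dock_mouth','mug_center','radio_center','battery_center','stapler_center','mic_center'):
        z={'lamp_center':.062,'lamp_grip':.108,'dock_mouth':.066,'dock':.05}.get(t,.02)
        print(t,[(np.round(b['location']),round(b['conf'],2),np.round(atz(c,b['location'],z)[:2],3)) for b in boxes_of(n,t)][:4])
E
```

```text
{'time_s': 0.0, 'qpos': array([-73.79001826,  18.44189563,  -4.01655483,  83.17276878,
         1.2967614 ,  78.53860686,  -3.26016419]), 'joint_velocities': array([ 0.05787422,  0.07296607,  0.01747637,  0.0481382 , -0.03210712,
       -0.15276332,  0.03371374]), 'effort': array([-3.12460297e-04, -4.91297972e+01, -4.04061517e-01, -3.12534606e+01,
       -6.38783653e-02,  4.35095094e-02,  1.62607830e-04]), 'tool_pos': array([0.17254335, 0.6261372 , 0.22144818]), 'tool_rot': array([-1.79892068e+02,  6.88703367e-03,  1.64600886e+02]), 'force': array([-0.61725552, -0.30043639, -0.11110389]), 'wrist_torque': array([ 0.022617  ,  0.03581813, -0.02067978]), 'grasp_force': 0.0, 'grip_width': 0.08696087037364664}
top {'fov_y': 45.41125372954992, 'cx': 244.82817786233653, 'cy': 201.1745271788156, 'k1': -0.1545282939475288, 'position': array([ 0.44359405, -0.01352468,  1.29144894]), 'orientation': array([  5.22751704,   0.25515728, -88.93796946])}
lamp_center [(array([161., 228.]), 0.83, array([0.478, 0.218])), (array([154., 269.]), 0.76, array([0.37 , 0.233])), (array([382., 160.]), 0.47, arr
[... 1249 characters left out ...]
 0.8, array([0.533, 0.184])), (array([288., 143.]), 0.8, array([0.418, 0.197]))]
dock [(array([211., 247.]), 0.66, array([ 0.61 , -0.219]))]
dock_mouth [(array([214., 244.]), 0.63, array([ 0.614, -0.211]))]
mug_center [(array([177., 292.]), 0.76, array([ 0.673, -0.37 ])), (array([303., 165.]), 0.63, array([0.47 , 0.232]))]
radio_center [(array([317., 131.]), 0.72, array([0.357, 0.381])), (array([280., 255.]), 0.55, array([ 0.731, -0.043]))]
battery_center [(array([254., 200.]), 0.62, array([ 0.51 , -0.001]))]
stapler_center [(array([140., 225.]), 0.79, array([ 0.4  , -0.371]))]
mic_center [(array([320., 131.]), 0.89, array([0.365, 0.391])), (array([306., 162.]), 0.26, array([0.463, 0.254]))]
```

View pics/top0.png

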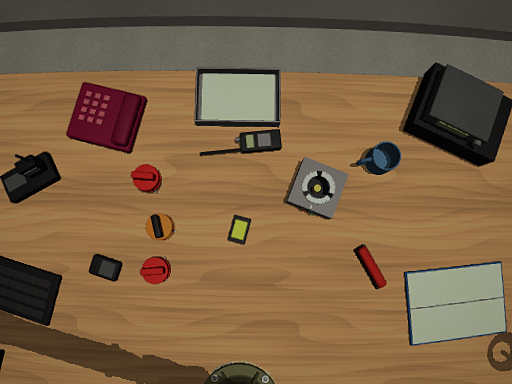

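View pics/scene0.png

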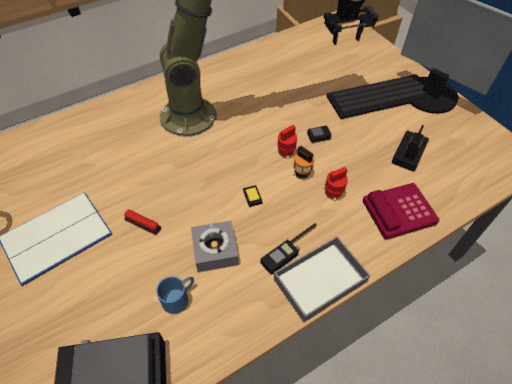

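Run:
```python
from h import *
im=snap('top','top1.png'); c=viewer.get_calibration('top')
hsv=cv2.cvtColor(im,cv2.COLOR_RGB2HSV)
# bar: dark pixels near orange
m=np.zeros((384,512),np.uint8); cv2.circle(m,(158,226),16,255,-1)
bar=((hsv[...,2]<50)&(m>0)).astype(np.uint8)
n,l,s,ce=cv2.connectedComponentsWithStats(bar); i=1+np.argmax(s[1:,4]); 
pts=np.argwhere(l==i)[:,::-1]
W=np.array([atz(c,p,.124)[:2] for p in pts]).astype(np.float32)
print(s[i],ce[i],W.mean(0),cv2.minAreaRect(W)); u,sv,vt=np.linalg.svd(W-W.mean(0),full_matrices=False);print('bar dir',np.degrees(np.arctan2(vt[0,1],vt[0,0])),sv)
# dock top mask
mk=masks_of('top','dock')[0]['pixels'];p=np.argwhere(mk)[:,::-1]
W=np.array([atz(c,q,.06)[:2] for q in p]).astype(np.float32);print('dock',cv2.minAreaRect(W))
a=cv2.resize(im[205:250,135:180],(400,400),interpolation=cv2.INTER_CUBIC);b=cv2.resize(im[153:223,282:352],(400,400),interpolation=cv2.INTER_CUBIC)
cv2.imwrite('pics/crop1.png',np.hstack([a,b])[:,:,::-1])
```

```text
[151 215  12  23 185] [156.61081081 225.85945946] [0.4827577  0.21833198] ((0.48315584659576416, 0.2183089554309845), (0.0592033788561821, 0.020909588783979416), 14.957733154296875)
bar dir -164.30942 [0.2289135  0.08151468]
dock ((0.5944445133209229, -0.2006201446056366), (0.13818250596523285, 0.14147791266441345), 68.84246826171875)
```

View pics/crop1.png

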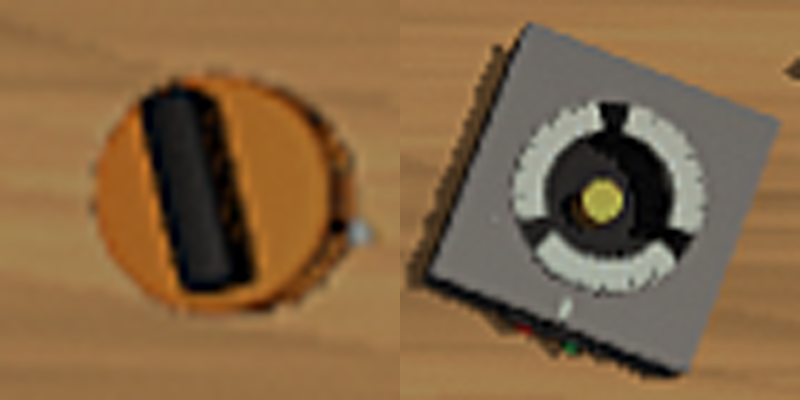

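The orange lamp at top pixel (160,226) is the target. The look-alikes are the red ones at (147,178) and (155,270). The crop confirms an orange body and black bar, with one pin showing at (175,231), so lamp +x is about 16° from world x. The dock's notches sit near 0° mod 120°.

apply_moves:
  moves:
    - [-0.1,-0.08,-0.02,0,0,0,1]
    - [-0.3,-0.23,-0.05,0,0,0,1]
    - [-0.5,-0.39,-0.1,0,0,0,1]
    - [-0.7,-0.55,-0.14,0,0,0,1]
    - [-0.9,-0.7,-0.14,0,0,0,1]
    - [-1,-0.78,-0.14,0,0,0,1]

```text
time_s: 1.7
tool_pos: [0.3273, 0.4196, 0.2515]
tool_rot: [180.0, 0.1, 164.3]
force: [0.0, 0.1, -0.7]
grip_width: 0.0871
grasp_force: 0.0
```

apply_moves:
  moves:
    - [-0.2,-0.16,0,0,0,-0.05,1]
    - [-0.4,-0.31,0,0,0,-0.12,1]
    - [-0.6,-0.47,0,0,0,-0.19,1]
    - [-0.8,-0.62,0,0,0,-0.26,1]
    - [-0.95,-0.74,0,0,0,-0.32,1]
    - [-1,-0.78,0,0,0,-0.36,1]
    - [-1,-0.78,0,0,0,-0.36,1]
    - [-1,-0.78,0,0,0,-0.36,1]
    - [-1,-0.78,0,0,0,-0.36,1]

```text
time_s: 2.6
tool_pos: [0.4744, 0.2214, 0.2505]
tool_rot: [180.0, -0.0, -164.3]
force: [0.7, -0.3, -0.8]
grip_width: 0.0872
grasp_force: 0.0
```

Run:
```python
from h import *
o=env.get_obs();print(o['tool_pos'],o['tool_rot'],o['qpos'])
c=viewer.get_calibration('wrist');im=snap('wrist','w0.png');print(c)
for t in('lamp_center','lamp_grip','lamp_pin'):
    z={'lamp_center':.084,'lamp_grip':.124,'lamp_pin':.01}[t]
    print(t,[(np.round(b['location']),round(b['conf'],2),np.round(atz(c,b['location'],z)[:2],4)) for b in boxes_of('wrist',t)][:4])
print(proj(c,[.483,.218,.124]))
t=viewer.get_calibration('top')
a=lambda x,y:atz(t,(282+(x-400)*.175-.4,153+y*.175-.4),.066)[:2]
C=a(610,197);print('mouth',C)
for q in((613,118),(535,232),(683,243)):
    v=a(*q)-C;print(np.degrees(np.arctan2(v[1],v[0])))
p=atz(t,(175.5,231.),.01)[:2]-[.483,.218];print('pin',p,np.degrees(np.arctan2(p[1],p[0])))
```

```text
[0.4744183  0.22144621 0.25051078] [ 1.79962346e+02 -1.32014608e-02 -1.64349639e+02] [-44.31576531   1.91208778  16.88998493  99.17511913  -0.60612456
  79.00104891  78.33140634]
{'fov_y': 59.28672970303722, 'cx': 254.2908892274163, 'cy': 194.6596577993981, 'k1': -0.09405228951504323, 'position': array([0.41105247, 0.20426268, 0.41222754]), 'orientation': array([-1.39105092e+01, -1.05478742e-01,  1.05668587e+02])}
lamp_center [(array([256., 289.]), 0.96, array([0.5899, 0.2575])), (array([294.,  76.]), 0.63, array([0.3688, 0.2316])), (array([251., 187.]), 0.6, array([0.4826, 0.2218])), (array([ 87., 123.]), 0.28, array([0.4635, 0.0494]))]
lamp_grip [(array([250., 183.]), 0.69, array([0.4703, 0.2177])), (array([292.,  77.]), 0.65, array([0.3757, 0.2266])), (array([254., 292.]), 0.56, array([0.5721, 0.2502]))]
lamp_pin [(array([256., 292.]), 0.78, array([0.6356, 0.2709])), (array([291.,  73.]), 0.74, array([0.3574, 0.2331])), (array([255., 185.]), 0.57, array([0.4943, 0.2295]))]
[246.64860241 196.423947  ]
mouth [ 0.59739136 -0.2036602 ]
-2.081475813618038
115.97053230719517
-121.3419518769015
pin [-0.00969714 -0.03101569] -107.36199232476248
```

View pics/w0.png

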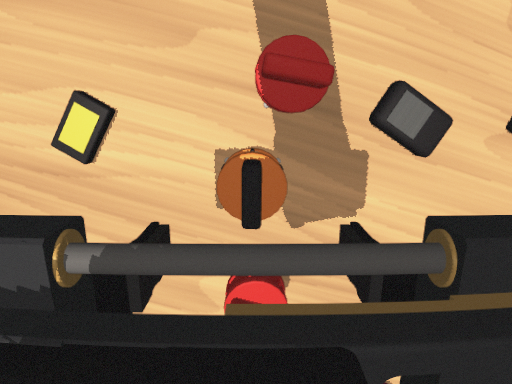

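apply_moves:
  moves:
    - [-0.033,-0.014,0.1,0,0,0,1]
    - [-0.033,-0.014,0.25,0,0,0,1]
    - [-0.033,-0.014,0.4,0,0,0,1]
    - [-0.033,-0.014,0.55,0,0,0,1]
    - [-0.033,-0.014,0.68,0,0,0,1]
    - [-0.033,-0.014,0.76,0,0,0,1]
    - [-0.033,-0.014,0.79,0,0,0,1]
    - [-0.033,-0.014,0.8,0,0,0,1]
    - [-0.033,-0.014,0.8,0,0,0,1]

```text
time_s: 3.7
tool_pos: [0.4829, 0.2192, 0.0912]
tool_rot: [180.0, 0.1, -164.4]
force: [0.3, -0.3, 1.0]
grip_width: 0.0872
grasp_force: 0.0
```

apply_moves:
  moves:
    - [0,0,0,0,0,0,0.15]
    - [0,0,0,0,0,0,0.15]
    - [0,0,0,0,0,0,0.15]
    - [0,0,0,0,0,0,0.15]
    - [0,0,0,0,0,0,0.15]
    - [0,0,0,0,0,0,0.15]
    - [0,0,0,0,0,0,0.15]
    - [0,0,0,0,0,0,0.15]
    - [0,0,0,0,0,0,0.15]
    - [0,0,0,0,0,0,0.15]
    - [0,0,0,0,0,0,0.15]
    - [0,0,0,0,0,0,0.15]
  grip_force: 55

```text
time_s: 4.9
tool_pos: [0.4824, 0.219, 0.0905]
tool_rot: [180.0, -0.0, -164.4]
force: [0.1, 1.5, -1.3]
grip_width: 0.0175
grasp_force: 54.8
```

apply_moves:
  moves:
    - [0,0,-0.03,0,0,0,0]
    - [0,0,-0.1,0,0,0,0]
    - [0,0,-0.2,0,0,0,0]
    - [0,0,-0.32,0,0,0,0]
    - [0,0,-0.45,0,0,0,0]
    - [0,0,-0.58,0,0,0,0]
    - [0,0,-0.68,0,0,0,0]
    - [0,0,-0.75,0,0,0,0]
    - [0,0,-0.75,0,0,0,0]

```text
time_s: 5.8
tool_pos: [0.4837, 0.219, 0.2432]
tool_rot: [179.9, 0.2, -164.5]
force: [0.6, 0.6, -3.3]
grip_width: 0.0179
grasp_force: 54.8
```

apply_moves:
  moves:
    - [0,-0.04,0,0,0,0,0]
    - [0,-0.12,0,0,0,0.02,0]
    - [0,-0.24,0,0,0,0.05,0]
    - [0,-0.38,0,0,0,0.08,0]
    - [0,-0.52,0,0,0,0.12,0]
    - [0,-0.66,0,0,0,0.16,0]
    - [0,-0.77,0,0,0,0.19,0]
    - [0,-0.84,0,0,0,0.205,0]
    - [0.02,-0.87,0,0,0,0.209,0]
    - [0.02,-0.87,0,0,0,0.209,0]

```text
time_s: 6.8
tool_pos: [0.525, 0.0494, 0.2405]
tool_rot: [180.0, -0.0, 177.5]
force: [-0.0, -0.3, -3.2]
grip_width: 0.0172
grasp_force: 54.8
```

apply_moves:
  moves:
    - [-0.02,-0.04,0,0,0,0,0]
    - [-0.07,-0.14,0,0,0,0,0]
    - [-0.14,-0.28,0,0,0,0,0]
    - [-0.21,-0.42,0,0,0,0,0]
    - [-0.28,-0.56,0,0,0,0,0]
    - [-0.34,-0.68,0,0,0,0,0]
    - [-0.38,-0.77,0,0,0,0,0]
    - [-0.395,-0.8,0,0,0,0,0]
    - [-0.395,-0.8,0,0,0,0,0]
    - [-0.395,-0.8,0,0,0,0,0]

```text
time_s: 7.8
tool_pos: [0.5975, -0.1112, 0.2403]
tool_rot: [179.9, -0.0, 177.7]
force: [-0.1, 0.0, -4.1]
grip_width: 0.0175
grasp_force: 54.8
```

Run:
```python
from h import *
o=env.get_obs();print(o['tool_pos'],o['tool_rot'],o['qpos'],o['force'])
c=viewer.get_calibration('wrist');im=snap('wrist','w1.png')
print([(np.round(b['location']),round(b['conf'],2),np.round(atz(c,b['location'],.066)[:2],4)) for b in boxes_of('wrist','dock_mouth')][:3])
# rectified top-down view at z=.066, 0.5mm/px, +x up, +y left; centre (.597,-.204)
n=400; ii,jj=np.mgrid[0:n,0:n]
mx=np.zeros((n,n),np.float32);my=mx.copy()
Rm=rot(c['orientation']);P=np.stack([.597+(200-ii)*.0004,-.204+(200-jj)*.0004,np.full((n,n),.066)],-1)-np.array(c['position'])
q=P@Rm;u=q[...,0]/-q[...,2];v=-q[...,1]/-q[...,2];s=1+c['k1']*(u*u+v*v)
mx=(u*s*K(c)+c['cx']).astype(np.float32);my=(v*s*K(c)+c['cy']).astype(np.float32)
b=cv2.remap(im,mx,my,cv2.INTER_CUBIC)
cv2.imwrite('pics/w1r.png',np.hstack([cv2.resize(im[:, :400],(400,384)),b[8:392]])[:,:,::-1])
```

```text
[ 0.5974638  -0.11115892  0.24028782] [ 1.79922978e+02 -3.79721621e-02  1.77710067e+02] [-20.89138021  14.14832828  34.80944841  89.1533304   -8.2331744
  79.31413772 102.34961405] [-0.052074    0.01652444 -4.11132779]
[(array([160., 162.]), 0.66, array([ 0.5765, -0.2047]))]
```

View pics/w1r.png

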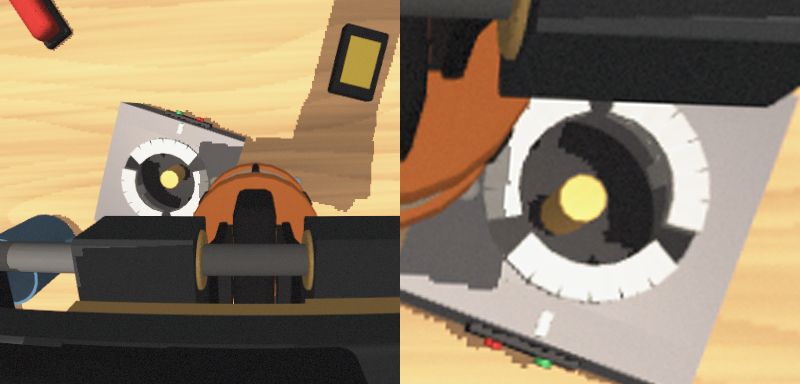

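Run:
```python
from h import *
from scipy.optimize import least_squares
g=cv2.imread('pics/w1r.png')[:,400:]; hsv=cv2.cvtColor(g,cv2.COLOR_BGR2HSV)
V=cv2.GaussianBlur(g,(0,0),1).min(2).astype(float)
c0=np.array([191.5,184.5])
def pts(r0,r1,sgn,th):
    out=[]
    for a in np.radians(np.arange(0,360,2)):
        r=np.arange(r0,r1,.5);x=c0[0]+r*np.cos(a);y=c0[1]+r*np.sin(a)
        p=cv2.remap(V.astype(np.float32),x[None].astype(np.float32),y[None].astype(np.float32),1)[0]
        d=sgn*np.diff(p); k=d.argmax()
        if d[k]>th: out.append((x[k],y[k]))
    return np.array(out)
for n,r0,r1,s,th in(('bore',62,92,1,15),('outer',95,125,-1,5)):
    P=pts(r0,r1,s,th); f=lambda q:np.hypot(P[:,0]-q[0],P[:,1]-q[1])-q[2]
    q=least_squares(f,[*c0,100],loss='soft_l1',f_scale=1).x
    print(n,len(P),q[2]*.4,'xy',.597+(192-q[1])*.0004,-.204+(200-q[0])*.0004)
    for p in((278,246),(201,106),(117,240)): print(np.degrees(np.arctan2(q[0]-p[0],q[1]-p[1])))
```

```text
bore 156 30.72539745056433 xy 0.5986848413917509 -0.20240904303973303
-125.37854105436763
-3.482572605665588
123.4536818084102
outer 130 44.03214285418464 xy 0.5973489986742085 -0.20319755852921625
-124.44442915362697
-2.022442886350707
121.10718546287278
```

apply_moves:
  moves:
    - [0,-0.05,0,0,0,0,0]
    - [0,-0.15,0,0,0,0,0]
    - [-0.01,-0.27,0,0,0,0,0]
    - [-0.01,-0.37,0,0,0,0,0]
    - [-0.02,-0.43,0,0,0,0,0]
    - [-0.02,-0.459,0.05,0,0,0,0]
    - [-0.02,-0.459,0.15,0,0,0,0]
    - [-0.02,-0.459,0.25,0,0,0,0]
    - [-0.02,-0.459,0.33,0,0,0,0]
    - [-0.02,-0.459,0.365,0,0,0,0]
    - [-0.02,-0.459,0.365,0,0,0,0]
    - [-0.02,-0.459,0.365,0,0,0,0]

```text
time_s: 9.1
tool_pos: [0.5981, -0.2051, 0.1682]
tool_rot: [-180.0, 0.1, 177.6]
force: [0.3, 0.1, -3.0]
grip_width: 0.0178
grasp_force: 54.8
```

Run:
```python
from h import *
o=env.get_obs();print(o['tool_pos'],o['tool_rot'],o['qpos'],o['force'],o['wrist_torque'])
s=snap('scene','s1.png');t=snap('top','t1.png')
a=cv2.resize(s[200:290,170:260],(390,390),interpolation=cv2.INTER_CUBIC);b=cv2.resize(viewer.read_camera('wrist')[:,:400],(400,390))
cv2.imwrite('pics/c2.png',np.hstack([a,b])[:,:,::-1])
```

```text
[ 0.59811552 -0.20506947  0.16819325] [-1.79988850e+02  6.25393095e-02  1.77595068e+02] [-12.52970489  20.3226743   36.53462177  91.2312332  -12.52951964
  72.53195556 113.6593043 ] [ 0.26931289  0.14939636 -3.01490208] [-0.01991731 -0.01070928  0.03667076]
```

View pics/c2.png

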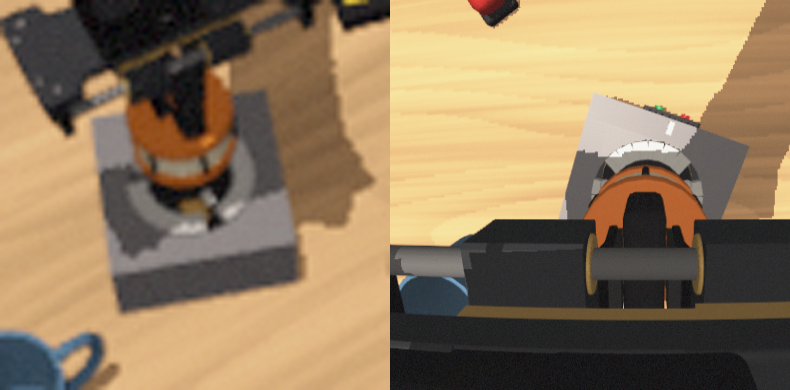

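apply_moves:
  moves:
    - [0,0.008,0.015,0,0,0,0]
    - [0,0.008,0.03,0,0,0,0]
    - [0,0.008,0.045,0,0,0,0]
    - [0,0.008,0.06,0,0,0,0]
    - [0,0.008,0.07,0,0,0,0]
    - [0,0.008,0.075,0,0,0,0]
    - [0,0.008,0.075,0,0,0,0]

```text
time_s: 9.95
tool_pos: [0.5975, -0.2035, 0.1523]
tool_rot: [180.0, -0.0, 177.6]
force: [0.6, -1.0, -3.1]
grip_width: 0.0174
grasp_force: 54.8
```

apply_moves:
  moves:
    - [0,0,0.005,0,0,0,0]
    - [0,0,0.01,0,0,0,0]
    - [0,0,0.015,0,0,0,0]
    - [0,0,0.02,0,0,0,0]
    - [0,0,0.02,0,0,0,0]

```text
time_s: 10.45
tool_pos: [0.5976, -0.2034, 0.1484]
tool_rot: [180.0, -0.0, 177.6]
force: [-0.6, 0.1, -3.7]
grip_width: 0.0174
grasp_force: 54.8
```

apply_moves:
  moves:
    - [0,0,0.005,0,0,0,0]
    - [0,0,0.01,0,0,0,0]
    - [0,0,0.015,0,0,0,0]
    - [0,0,0.015,0,0,0,0]

```text
time_s: 10.85
tool_pos: [0.5975, -0.2037, 0.1454]
tool_rot: [-180.0, -0.0, 177.6]
force: [-0.4, -0.9, -3.5]
grip_width: 0.0171
grasp_force: 54.8
```

The foot is below 60 mm with no contact force, so the pins are dropping into the notches. I'll keep lowering gently.

apply_moves:
  moves:
    - [0,0,0.005,0,0,0,0]
    - [0,0,0.01,0,0,0,0]
    - [0,0,0.015,0,0,0,0]
    - [0,0,0.02,0,0,0,0]
    - [0,0,0.025,0,0,0,0]
    - [0,0,0.03,0,0,0,0]
    - [0,0,0.035,0,0,0,0]
    - [0,0,0.04,0,0,0,0]
    - [0,0,0.04,0,0,0,0]

```text
time_s: 11.75
tool_pos: [0.5977, -0.2032, 0.1372]
tool_rot: [180.0, -0.0, 177.6]
force: [0.7, -0.7, -4.3]
grip_width: 0.0178
grasp_force: 54.8
```

apply_moves:
  moves:
    - [0,0,0.005,0,0,0,0]
    - [0,0,0.01,0,0,0,0]
    - [0,0,0.015,0,0,0,0]
    - [0,0,0.018,0,0,0,0]
    - [0,0,0.018,0,0,0,0]
    - [0,0,0.018,0,0,0,0]

```text
time_s: 12.35
tool_pos: [0.5979, -0.2033, 0.1343]
tool_rot: [180.0, 0.0, 177.6]
force: [-1.1, 0.1, 1.7]
grip_width: 0.0177
grasp_force: 54.8
```

```bash
python3 -c "
from h import *
o=env.get_obs();print(o['tool_pos'],o['tool_rot'],o['force'],o['wrist_torque'],o['qpos'][6])"
```

```text
[ 0.59791163 -0.20327537  0.13434731] [1.79976296e+02 3.64566201e-02 1.77584020e+02] [-1.09220435  0.11476392  1.68430337] [ 0.21938412  0.26847703 -0.01026581] 114.25843909142847
```

apply_moves:
  moves:
    - [0,0,0.005,0,0,0,0]
    - [0,0,0.008,0,0,0,0]
    - [0,0,0.008,0,0,0,0]
    - [0,0,0.008,0,0,0.02,0]
    - [0,0,0.008,0,0,0.04,0]
    - [0,0,0.008,0,0,0.06,0]
    - [0,0,0.008,0,0,0.08,0]
    - [0,0,0.008,0,0,0.1,0]
    - [0,0,0.008,0,0,0.12,0]
    - [0,0,0.008,0,0,0.12,0]

```text
time_s: 13.35
tool_pos: [0.598, -0.2037, 0.1325]
tool_rot: [-180.0, 0.0, 167.2]
force: [0.4, -0.8, 3.0]
grip_width: 0.0176
grasp_force: 54.8
```

```bash
cat > st.py <<'E'
from h import *
o=env.get_obs();print(o['tool_pos'],o['tool_rot'],o['force'],o['wrist_torque'],o['qpos'][6],o['grip_width'])
E
python3 st.py
```

```text
[ 0.59795706 -0.20366517  0.13250184] [-1.79986459e+02  4.68213665e-02  1.67198588e+02] [ 0.43706511 -0.8364466   3.01343638] [-0.0379539  -0.18986432 -0.00055639] 104.56020747638114 0.017638555635522402
```

apply_moves:
  moves:
    - [0,0,0,0,0,0.02,0]
    - [0,0,0.001,0,0,0.04,0]
    - [0,0,0.002,0,0,0.06,0]
    - [0,0,0.003,0,0,0.08,0]
    - [0,0,0.004,0,0,0.1,0]
    - [0,0,0.005,0,0,0.12,0]
    - [0,0,0.006,0,0,0.14,0]
    - [0,0,0.007,0,0,0.16,0]
    - [0,0,0.008,0,0,0.18,0]
    - [0,0,0.009,0,0,0.2,0]
    - [0,0,0.009,0,0,0.2,0]

```text
time_s: 14.45
tool_pos: [0.5977, -0.2035, 0.1306]
tool_rot: [180.0, 0.0, 150.0]
force: [0.3, 0.9, 4.5]
grip_width: 0.0174
grasp_force: 54.8
```

```bash
python3 st.py
```

```text
[ 0.59767045 -0.20346445  0.1306086 ] [1.79996874e+02 1.33809099e-03 1.49979088e+02] [0.3153628  0.88860182 4.53662202] [-0.09633985 -0.06490394  0.00424341] 88.51854158929774 0.01739685476283552
```

apply_moves:
  moves:
    - [0,0,0,0,0,0.02,0]
    - [0,0,0.001,0,0,0.04,0]
    - [0,0,0.002,0,0,0.06,0]
    - [0,0,0.003,0,0,0.08,0]
    - [0,0,0.004,0,0,0.1,0]
    - [0,0,0.005,0,0,0.12,0]
    - [0,0,0.006,0,0,0.14,0]
    - [0,0,0.007,0,0,0.16,0]
    - [0,0,0.008,0,0,0.18,0]
    - [0,0,0.008,0,0,0.2,0]
    - [0,0,0.008,0,0,0.2,0]

```text
time_s: 15.55
tool_pos: [0.5978, -0.2035, 0.1293]
tool_rot: [180.0, 0.0, 132.8]
force: [-0.0, 0.4, 6.5]
grip_width: 0.0175
grasp_force: 54.8
```

```bash
python3 st.py
```

```text
[ 0.59776002 -0.20349231  0.12925554] [1.79985700e+02 7.55858938e-03 1.32794808e+02] [-0.03931248  0.43016006  6.53158907] [-0.0057599   0.02159087  0.05213579] 72.61755997559507 0.017509057921615653
```

apply_moves:
  moves:
    - [0,0,0,0,0,0.015,0]
    - [0,0,0.001,0,0,0.03,0]
    - [0,0,0.001,0,0,0.045,0]
    - [0,0,0.002,0,0,0.06,0]
    - [0,0,0.002,0,0,0.075,0]
    - [0,0,0.002,0,0,0.075,0]

```text
time_s: 16.15
tool_pos: [0.5978, -0.2036, 0.129]
tool_rot: [180.0, 0.0, 126.4]
force: [0.1, -0.6, 6.6]
grip_width: 0.0173
grasp_force: 54.8
```

```bash
python3 st.py
```

```text
[ 0.59777721 -0.20355804  0.12895545] [1.79980184e+02 1.01510980e-02 1.26352676e+02] [ 0.11351636 -0.60627236  6.64437355] [ 0.00485945  0.00056912 -0.02251974] 66.68618901118806 0.017281098506982215
```

apply_moves:
  moves:
    - [0,0,0,0,0,0.01,0]
    - [0,0,0,0,0,0.02,0]
    - [0,0,0,0,0,0.03,0]
    - [0,0,0,0,0,0.035,0]
    - [0,0,0,0,0,0.035,0]

```text
time_s: 16.65
tool_pos: [0.5977, -0.2033, 0.1289]
tool_rot: [180.0, -0.0, 123.4]
force: [-0.1, 0.0, 7.2]
grip_width: 0.0179
grasp_force: 54.8
```

```bash
python3 st.py
```

```text
[ 0.59770541 -0.20334025  0.12894172] [ 1.79989540e+02 -1.01570688e-02  1.23409455e+02] [-0.0808721   0.03528236  7.17803892] [-0.00382666  0.09350236  0.20230286] 63.95874624108735 0.017859377960656907
```

Torque is rising (0.20 N m at 54°). I'll go on in small steps.

apply_moves:
  moves:
    - [0,0,0,0,0,0.008,0]
    - [0,0,0,0,0,0.015,0]
    - [0,0,0,0,0,0.015,0]
    - [0,0,0,0,0,0.015,0]

```text
time_s: 17.05
tool_pos: [0.5977, -0.2031, 0.1289]
tool_rot: [-180.0, -0.0, 122.2]
force: [-0.0, -0.0, 7.5]
grip_width: 0.0174
grasp_force: 55.0
```

```bash
python3 st.py
```

```text
[ 0.59766194 -0.20311536  0.12892504] [-1.79996514e+02 -2.38207772e-02  1.22195069e+02] [-0.03685711 -0.02818077  7.47593241] [-0.00102398  0.14187576  0.55143663] 62.81932820561542 0.017410905867452777
```

apply_moves:
  moves:
    - [0,0,0,0,0,-0.007,0]
    - [0,0,0,0,0,-0.014,0]
    - [0,0,0,0,0,-0.014,0]

```text
time_s: 17.35
tool_pos: [0.5976, -0.2033, 0.1289]
tool_rot: [180.0, -0.0, 123.3]
force: [0.0, 1.5, 7.2]
grip_width: 0.0176
grasp_force: 54.8
```

```bash
python3 st.py
```

```text
[ 0.59764682 -0.20327303  0.12893974] [ 1.79985100e+02 -2.44553800e-02  1.23334066e+02] [0.04556525 1.46900266 7.16072525] [0.02744031 0.15649635 0.18412616] 63.89196515480736 0.017557558629114074
```

apply_moves:
  moves:
    - [0,0,0,0,0,0,0.6]
    - [0,0,0,0,0,0,0.6]
    - [0,0,0,0,0,0,0.6]
    - [0,0,0,0,0,0,0.6]
    - [0,0,0,0,0,0,0.6]
    - [0,0,0,0,0,0,0.6]

```text
time_s: 17.95
tool_pos: [0.5975, -0.2035, 0.1284]
tool_rot: [-180.0, -0.0, 123.3]
force: [0.6, 0.5, 0.6]
grip_width: 0.0506
grasp_force: 0.0
```

apply_moves:
  moves:
    - [0,0,-0.03,0,0,0,0.6]
    - [0,0,-0.1,0,0,0,0.6]
    - [0,0,-0.2,0,0,0,0.6]
    - [0,0,-0.35,0,0,0,0.6]
    - [0,0,-0.5,0,0,0,0.6]
    - [0,0,-0.6,0,0,0,0.6]
    - [0,0,-0.6,0,0,0,0.6]
    - [0,0,-0.6,0,0,0,0.6]

```text
time_s: 18.75
tool_pos: [0.5978, -0.2036, 0.2493]
tool_rot: [179.9, 0.0, 123.3]
force: [-0.7, 0.5, -0.7]
grip_width: 0.0523
grasp_force: 0.0
```

```bash
python3 st.py
python3 - <<'E'
from h import *
im=snap('wrist','w2.png');s=viewer.read_camera('scene')
cv2.imwrite('pics/c3.png',np.hstack([cv2.resize(im[:,100:400],(400,500)),cv2.resize(s[190:290,160:260],(400,500),interpolation=cv2.INTER_CUBIC)])[:,:,::-1])
c=viewer.get_calibration('wrist')
for x,y in((.5978,-.203),):
    print(proj(c,[x,y,.163]),proj(c,[x,y,.169]))
E
```

```text
[ 0.59783601 -0.20360674  0.24933176] [1.79928177e+02 4.23386420e-02 1.23342360e+02] [-0.72124703  0.52554294 -0.70739619] [-0.07962735 -0.05415257 -0.00521252] 61.06677914776406 0.052282591161448025
[255.29914718 201.87131849] [255.32052812 203.9736585 ]
```

View pics/c3.png

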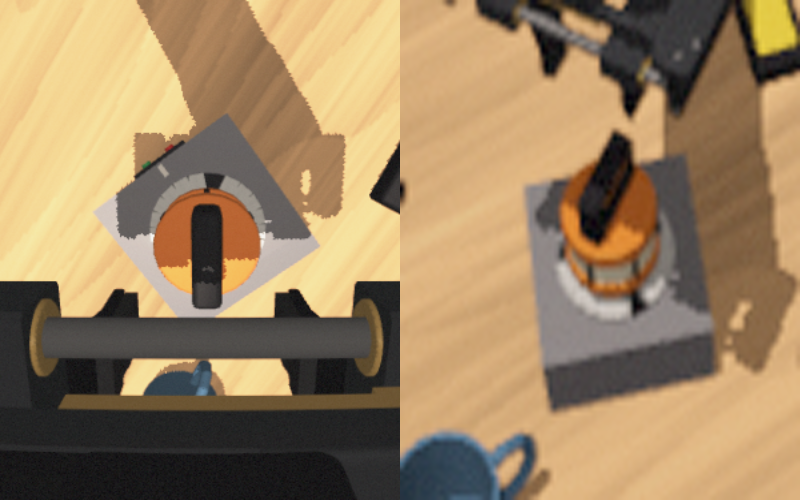

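The lamp sits upright and low in the dock, turned to the stop and released, with the gripper clear above it.

```bash
python3 -c "
from cell import env
print(env.sign_off())"
```

```text
the job is handed in; nothing more can be done
None
```

I put the orange lamp in the dock, turned it clockwise to the end stop (felt at about 55°, 0.55 N m), let go with the gripper clear, and handed the job in at about 19 s; the hand-in returned no verdict.

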